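Roll the printing roller to its register bar and bolt it in

ROBOT

A 6-joint arm with a two-finger parallel gripper is mounted at the origin on the work surface. World frame = base frame: x ahead of the robot, y to its left, z up, the work surface at z = 0. Lengths are in mm, angles in rad, forces in N, time in s.
With the tool pointing down it reaches from about 325 to 875 mm from the base axis. Payload 4.4 kg.
Tool frame: the origin (TCP) lies midway between the tips of the shut fingers; the grasp point (between the pads) lies 19 mm behind it (grip_point_offset is the distance from the TCP to the grasp point, in mm); z points along the fingers, y is the line along which they close (so a half turn about z gives the same grasp; the last joint's range is limited). The gripper opens to 85 mm and grips with 20 to 120 N. Pads are 22 mm wide; open, the fingers measure 114 mm over their backs; the gripper's body (76 mm by 85 mm) begins 54 mm behind the grasp point. The pads swing forward as they close: fully open they stand 13 mm farther back than shut.
Start: joints at [1.032, 0.207, 1.542, -0, 1.393, -0.15], TCP at [217.447, 532.301, 231.282] pointing down, gripper open.
Joint ranges: [-2.73, 2.73], [-0.86, 2.22], [0.23, 2.46], [-1.11, 4.25], [0.08, 2.63], [-2.82, 2.82]. Speed limits (rad/s): [2.79, 2.79, 3.14, 3.14, 3.14, 3.14].

INTERFACE

Orientations are given as a rotation vector (axis times angle).
In Python, from workcell import sense, capture, get_calibration, job_done, grip_point_offset gives the robot as it stands.
- The arm moves only by the tool step_arm, never from a script. Its argument "increments" is a list that holds one entry, the list of rows, each a list of 7 numbers: the turn, a rotation vector about the tool's x, y, z in degrees, then the shift along the tool's x, y, z in cm, then the closure in counts, from 0 (fully open) to 255 (shut). In form: [[[rx, ry, rz, dx, dy, dz, grip], ...]]. A call has 1 to 20 rows; each row shifts and turns the commanded pose from where the row before left it, along the tool's axes as they then stand; what a row does not reach is not made up. A row lasts 1/10 s, in which the tool goes at most 50 mm and 8.59 degrees, less where a joint would pass 70% of its speed; a pose out of reach is approached as far as the arm can. A call is refused whole if a number of a shift passes 5 or a number of a turn 8.59, either way. A call with a gripper value outside its range is refused whole. The fingers move at their own pace and stop on an object; "newtons" is the grip in N (left out, the last holds). Time passes only in rows, so rows that do not move let the fingers close. It gives the time, the measured TCP pose, the force, the opening and the grip force at its end, in the units of the state.
- sense(): the state, without advancing time (a new reading comes with each control period).
- capture(name): name is "side" or "top" or "wrist"; returns (picture, depth): 480x640x3 uint8, blue, green, red; 480x640 float32, mm along the optical axis (not along the pixel's ray), 0 where there is no reading.
- get_calibration(name): a dict with "fx", "fy", "cx", "cy" (pixels), "world_from_camera" (4x4, takes a point from camera to world coordinates). Camera axes: x right, y down, z forward; pixel columns grow to the right and rows downward; lengths in mm; the calibration is good to about 2 mm. The wrist camera is an equidistant fisheye: a pixel r from the principal point sees the ray r / f radians off the axis. A picture is of the moment at which its call begins: read the wrist's pose just before it. get_calibration takes no time and is no camera call; for the wrist camera it gives the pose at the moment of the call.
- job_done(): hands the job in; it is judged then, once.
The state is a dict: "t": time; "q": joint angles; "joint_velocities": joint speeds; "tau": joint torques, N m; "eef_pos": TCP position; "tool_rot": TCP orientation; "contact_force": force on the tool from outside, world axes, zero at the start; "torque": the same for the moment, N m; "finger_gap": opening from 0.0 (shut) to 1.0 (fully open); "grasp_force": force on a finger pad.
Only numpy, scipy, OpenCV 4.12 (cv2) and the standard library are available. Lean on these libraries where they do the work, as an engineer would, in place of code of your own. Each camera call takes 0.05 s, during which the arm holds its last target. There are 200 camera calls.

TASK

Roll the big loose wooden roller along its board, by pushing it from behind, until it rests against the face plate of the metal register bar; let it arrive slowly, without a bump, and press it home there for about a second with a light push of about 7 N (never more than 10 N, or the bar loses its setting). Then slide the bolt fully in behind the roller so that it cannot roll away, let go, and leave the other things on the table where they are.

Things in the scene. Friction and masses are not known exactly. Their poses are not given: they have to be found in the camera images.
- board: fixed plywood board, top (the roller's bed) 15 mm above the table. Origin on the table; its x axis is the rolling direction. The bed runs from a 6 mm high cross strip at x = -206 mm to the register bar. Two low guide rails (10 mm above the bed, 6.5 mm thick, inner faces at y = +-63.5 mm) keep the roller straight with 3.5 mm play at each end.
- roller: loose wooden cylinder, 90 mm in diameter, 120 mm long, 0.4 to 0.7 kg, lying across the bed; rolls easily (pushed at 0.1 m/s it runs on about 20 mm). Pressed at the bar, up to a fifth of the push is lost to friction on the bed. Origin on its axis at mid length, 45 mm above the bed; its y axis is the cylinder's axis; x and z turn as it rolls.
- register: fixed aluminium unit across the board; origin on the bed, axes as the board's. Its bar (150 wide in y, 70 high, x = 6 to 22 mm) carries a 6 mm face plate on screws, its face set 0 to 12 mm before the origin, not measured: feel for it. A home roller touches it, axis at x = -45 to -57 mm. Bolt housing 32 (x) x 13 x 60 high at x = -111, y = +76.5 mm; a 22 mm high arm joins it to the bar.
- bolt (a joint): travel of the steel bolt: 0 drawn back, 0.045 m fully in; slides to the register's -y with about 2 N friction (more if moved fast), stays where left. A 14 mm round rod along the register's y at local x = -111 mm, 45 mm above the bed; its nose at y = +66 mm drawn back, +21 mm fully in, then 2 to 14 mm behind a home roller; else the nose meets the roller's end.
- bolt_handle (a point): point on the bolt's handle, an upright steel pin 14 mm in diameter on the rod, free from 7 to 37 mm above the rod's axis; this point is on the pin's axis, 22 mm above the rod's axis (67 mm above the bed); axes as the register's. Drawn back it is at local x = -111, y = +135 mm of the register; moves with the bolt. The rod ends 21 mm behind the pin's axis (+y).
- cup: bystander: white ceramic cup, 60 mm wide, 70 mm high, on the board's strip outside the far guide rail; origin under its middle. Leave alone.
- tin: bystander: steel can, 52 mm wide, 80 mm high, on the board behind the register bar; origin under its middle. Leave alone.
- brush: bystander: brush lying on the table. Leave alone.
- bowl: bystander: terracotta bowl, 120 mm wide, 50 mm high. Leave alone.
- scraper: bystander: spatula lying on the table. Leave alone.
- batten: bystander: wooden batten, 160 x 35 x 20 mm. Leave alone.
- jar: bystander: glass jar, 70 mm wide, 100 mm high. Leave alone.

How it is judged (in metres and radians):
On the way, in this order (a step that is already met when the one before it is completed fails the run):
1. the roller is pressed home against the register bar with more than 4 N for half a second while the bolt is still drawn back (contact force between roller and register above 4 N and value of joint bolt below 0.004 m and x of roller in the frame of register above -0.0585 m), for 0.5 s.
2. the bolt is slid fully in behind the roller (value of joint bolt above 0.041 m), for 0.2 s.
At the end, for the whole second after the job is handed in: the bolt is in (at least 41 of its 45 mm), the roller lies on the bed between bar and bolt (its axis 42 to 60.5 mm before the register origin), at rest (value of joint bolt above 0.041 m and x of roller in the frame of register between -0.0605 and -0.042 m and z of roller in the frame of register between 0.042 and 0.048 m and linear speed of roller below 0.02 m/s); the robot touches nothing.
It fails at once if the roller presses or bumps the register unit with more than 10 N (contact force between roller and register above 10 N).
It fails at once if a bystander is moved by more than 20 mm (distance of any of cup, tin, brush, bowl, scraper, batten, jar from where it was at the start of the episode above 0.02 m).
It also fails if it takes over 67 s, if anything falls off the work surface, if the arm or the gripper's body presses on something with over 40 N, if the wrist force passes 120 N, or if a joint passes its speed limit or range.

## Working session

There is one attempt and no reset: what is moved stays moved. The work goes in short steps, Python scripts to look and compute and a tool call to move; the robot and the scene stay as the last step left them, time stands still between calls to the robot, and variables do not carry over. Pictures are saved under pics/ and viewed, at most 10 in all, crops included, and the job is handed in when it is done.

Besides the shell and the picture viewer there is one more tool, called after "Request:" in YAML: its name, and indented under it one key for each argument. step_arm: Moves the arm, as the interface text tells. Its arguments: {"type":"object","properties":{"increments":{"type":"array","items":{"type":"array","items":{"type":"array","items":{"type":"number"}}}},"newtons":{"type":"number"}},"required":["increments"]}

```bash
mkdir -p pics; python3 - <<'E'
from workcell import *
import cv2,numpy as np
print(sense(), grip_point_offset)
for n in("top","side"):
    p,d=capture(n); cv2.imwrite(f"pics/{n}.png",p); np.save(f"pics/{n}.npy",d)
    print(n,get_calibration(n))
E
```

```text
{'t': 0.0, 'q': array([ 1.03251106e+00,  2.07430796e-01,  1.54297421e+00, -4.80878044e-07,
        1.39350246e+00, -1.50479630e-01]), 'joint_velocities': array([ 0.00094315,  0.00134525, -0.00084917, -0.00120111,  0.00295306,
       -0.00027998]), 'tau': array([ 1.42369013e-04, -3.83019769e+01, -2.91600698e+01, -3.05765552e-04,
        1.05810011e-02, -3.28964951e-06]), 'eef_pos': array([217.04322065, 531.63575603, 230.11003372]), 'tool_rot': array([-0.60520259, -3.08194995,  0.00342199]), 'contact_force': array([ 0.01333152,  0.32405767, -0.06668787]), 'torque': array([ 0.01165812, -0.00295432,  0.03529519]), 'grasp_force': 0.0, 'finger_gap': 1.0028030958905088} 18.700000000000003
top {'fx': 623.7671223589066, 'fy': 623.7671223589066, 'cx': 322.8475390210017, 'cy': 229.38352984753053, 'world_from_camera': array([[-3.04332439e-04, -9.86170027e-01,  1.65736491e-01,
         3.12045541e+02],
       [-9.99900508e-01,  2.63740395e-03,  1.38570966e-02,
        -6.32630793e+00],
       [-1.41025674e-02, -1.65715785e-01, -9.86072714e-01,
         1.59638561e+03],
       [ 0.00000000e+00,  0.00000000e+00,  0.00000000e+00,
         1.00000000e+00]])}
side {'fx': 596.358026664967, 'fy': 596.358026664967, 'cx': 314.19815875389406, 'cy': 236.72626800993496, 'world_from_camera': array([[ 9.42423059e-01, -1.63732974e-01,  2.91599538e-01,
         8.04686638e+01],
       [-3.34418573e-01, -4.56890347e-01,  8.24266601e-01,
        -1.28774419e+03],
       [-1.73060779e-03, -8.74324153e-01, -4.85339346e-01,
         8.47540892e+02],
       [ 0.00000000e+00,  0.00000000e+00,  0.00000000e+00,
         1.00000000e+00]])}
```

View pics/top.png

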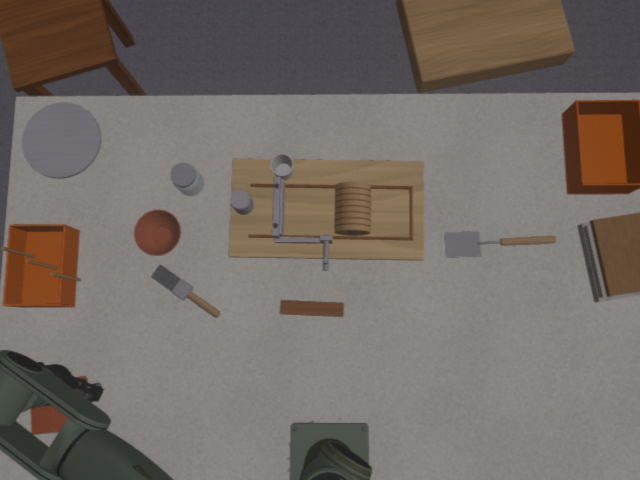

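View pics/side.png

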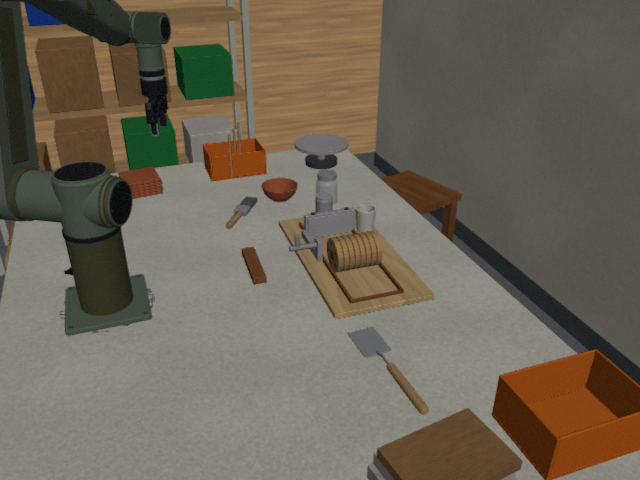

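The top view shows the board at about (230–425, 158–260), with the register bar at (279,208) and the bolt housing at (326,240). The bolt and handle are at (325,262), nearest the robot, and the roller is at (353,208). The rolling direction is image-left, which is world +y. The side view agrees.

```bash
cat > h.py <<'E'
import numpy as np,cv2
from workcell import *
def cloud(d,c):
    v,u=np.mgrid[:480,:640]
    P=np.stack([(u-c['cx'])/c['fx']*d,(v-c['cy'])/c['fy']*d,d,np.ones_like(d)],-1)
    return (P@c['world_from_camera'].T)[...,:3]
def ray(uv,c,z):
    T=c['world_from_camera']; uv=np.atleast_2d(uv).astype(float)
    D=np.c_[(uv[:,0]-c['cx'])/c['fx'],(uv[:,1]-c['cy'])/c['fy'],np.ones(len(uv))]@T[:3,:3].T
    return T[:3,3]+D*((z-T[2,3])/D[:,2])[:,None]
E
python3 - <<'E'
from h import *
p=cv2.imread("pics/top.png");d=np.load("pics/top.npy");c=get_calibration("top");W=cloud(d,c)
hsv=cv2.cvtColor(p,cv2.COLOR_BGR2HSV).astype(int)
roi=np.zeros(p.shape[:2],bool);roi[145:280,220:435]=1
H,S,V=hsv[...,0],hsv[...,1],hsv[...,2]
wood=(roi&(S>50)).astype(np.uint8)
wood=cv2.morphologyEx(wood,cv2.MORPH_CLOSE,np.ones((25,25)))
cn=max(cv2.findContours(wood,0,2)[0],key=cv2.contourArea)
r=cv2.minAreaRect(cn);b=cv2.boxPoints(r);print("board",b.tolist(),ray(b,c,15).round(1).tolist())
for n,u,v in(("bed",400,210),("rail",395,187),("bar",279,200),("roller",353,208),("railnear",395,238),("table",450,280)):print(n,hsv[v,u],W[v,u].round(1))
# rails: darkest brown pixel per column, cols 375-408
for n,r0,r1 in(("far",180,196),("near",228,246)):
    us=np.arange(376,408);vs=[]
    for u in us:
        w=np.clip(150-V[r0:r1,u],0,None)*1.0; w-=np.median(w); w=np.clip(w,0,None); vs.append((w*np.arange(r0,r1)).sum()/max(w.sum(),1))
    X=ray(np.c_[us,vs],c,25); f=np.polyfit(X[:,1],X[:,0],1);print(n,"x at ends",X[[0,-1]].round(1).tolist(),"slope",f[0])
    print(V[r0:r1,390])
# high things
for n,m in(("bar",roi&(S<50)&(W[...,2]>78)&(W[...,2]<92)),("pin",roi&(S<50)&(W[...,2]>88)&(np.mgrid[:480,:640][0]>240)),("rod",roi&(S<60)&(W[...,2]>50)&(np.mgrid[:480,:640][0]>245)),("roller",roi&(S>60)&(W[...,2]>45))):
    q=W[m];v,u=np.nonzero(m)
    if len(q):print(n,len(q),"mean",q.mean(0).round(1),"min",q.min(0).round(1),"max",q.max(0).round(1),"px",u.min(),u.max(),v.min(),v.max())
im=cv2.resize(p[150:280,225:435],None,fx=3.8,fy=3.8,interpolation=2);cv2.imwrite("pics/crop.png",im)
E
```

```text
board [[228.70742797851562, 256.4068298339844], [230.36630249023438, 157.7036590576172], [424.6475524902344, 160.96890258789062], [422.9886779785156, 259.67205810546875]] [[508.4, 256.7, 15.0], [769.5, 258.8, 15.0], [758.4, -250.2, 15.0], [499.0, -238.9, 15.0]]
bed [ 17  91 132] [ 628.2 -183.3   14.1]
rail [ 12 130  90] [ 685.5 -170.    29.2]
bar [160  14 106] [641.9 124.3  77.3]
roller [ 16 104 123] [614.8 -58.8 107.6]
railnear [ 12 133  92] [ 553.9 -168.2   22.1]
table [ 17  13 136] [ 448.2 -307.9    3.4]
far x at ends [[687.7, -121.5, 25.0], [685.1, -201.3, 25.0]] slope 0.040360029657844014
[133 134 134 135 132 120  98  91  82 114 132 134 136 134 132 130]
near x at ends [[556.1, -119.6, 25.0], [553.6, -198.3, 25.0]] slope 0.025942001913412404
[130 130 130 131 132 132 129 126 121  99  92  90 123 128 127 129 133 137]
bar 710 mean [643.2 134.9  84.8] min [482.4  -2.6  78. ] max [761.7 245.3  92. ] px 230 330 153 263
pin 54 mean [403.4   2.1 818.4] min [312.   -6.3  89.4] max [ 494.    16.8 1596.4] px 226 433 241 279
rod 157 mean [468.    7.6 305.2] min [312.   -6.3  56.4] max [ 528.4   17.4 1596.4] px 227 433 246 279
roller 1905 mean [609.2 -52.2 138.2] min [ 312.  -103.8   45.4] max [ 711.8  241.3 1596.4] px 231 421 160 258
```

View pics/crop.png

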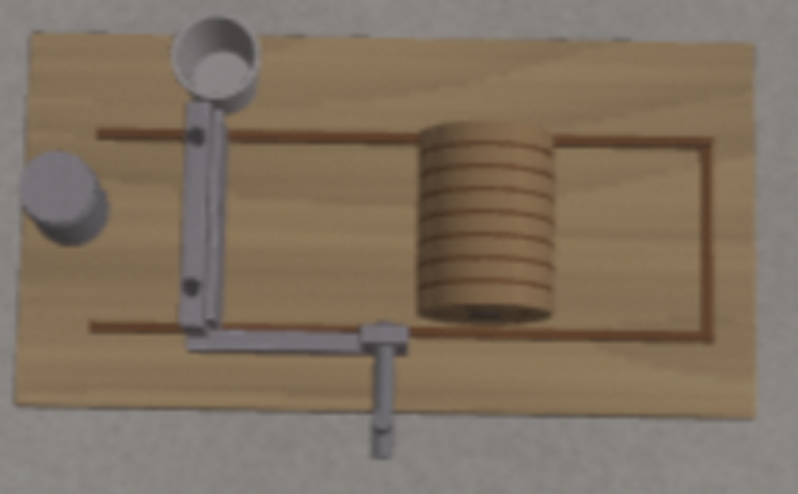

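The crop shows the far rail from (97,134) to (712,145) and the near rail from (90,327) to (712,338). The cross strip is at x≈707, the bar top spans (195,105)–(193,330), the housing top is centred at (384,333) and the pin is at about (383,430). The roller spans x 418–554.

```bash
python3 - <<'E'
from h import *
c=get_calibration("top")
P=lambda u,v,z:ray([[u/3.8+225,v/3.8+150]],c,z)[0]
f=[P(97,134,25),P(545,141,25),P(712,145,25)];n=[P(90,327,25),P(430,333,25),P(712,338,25)]
print(np.round(f,1).tolist(),np.round(n,1).tolist())
print("strip",P(708,145,21).round(1),P(708,335,21).round(1))
print("bar top far/near, left&right edges",P(188,103,85).round(1),P(209,103,85).round(1),P(181,330,85).round(1),P(204,332,85).round(1))
print("housing top corners",*[P(u,v,75).round(1) for u,v in((361,326),(407,326),(361,349),(407,352))])
print("rod z60",P(383,360,67).round(1),P(383,410,67).round(1),"pin top",P(382,432,97).round(1),"rod end",P(381,458,60).round(1))
print("roller near end L/R",P(417,300,60).round(1),P(554,300,60).round(1),"far",P(419,140,60).round(1),P(552,140,60).round(1))
W=cloud(np.load("pics/top.npy"),c)
m=(W[...,2]>95)&(W[...,2]<115)&(W[...,1]<-10)&(W[...,1]>-110)&(W[...,0]>500)
print("roller ridge",W[m].mean(0).round(1),W[m].min(0).round(1),W[m].max(0).round(1))
E
```

```text
[[692.5, 203.0, 25.0], [686.5, -101.9, 25.0], [683.3, -215.1, 25.0]] [[559.4, 205.2, 25.0], [554.7, -23.3, 25.0], [550.9, -211.9, 25.0]]
strip [ 684.3 -212.9   21. ] [ 553.5 -209.8   21. ]
bar top far/near, left&right edges [698.7 135.6  85. ] [698.6 121.8  85. ] [547.8 138.2  85. ] [546.5 123.3  85. ]
housing top corners [551.7  22.1  75. ] [551.7  -7.8  75. ] [536.6  22.1  75. ] [534.6  -7.8  75. ]
rod z60 [530.5   7.9  67. ] [497.7   7.9  67. ] pin top [480.    8.3  97. ] rod end [467.2   9.3  60. ]
roller near end L/R [571.3 -14.4  60. ] [ 571.1 -104.4   60. ] far [679.2 -16.1  60. ] [ 678.8 -104.5   60. ]
roller ridge [620.9 -57.4 102.1] [560.7 -91.5  95. ] [682.1 -22.3 114.9]
```

Request:
step_arm:
  increments:
    - [[0,0,0,-1.5,-1.1,0,255],[0,0,0,-3.3,-2.5,0,255],[0,0,0,-3.3,-2.5,0,255],[0,0,0,-3.3,-2.5,0,255],[0,0,0,-3.3,-2.5,0,255],[0,0,0,-3.3,-2.5,0,255],[0,0,0,-3.3,-2.5,0,255],[0,0,0,-3.3,-2.5,0,255],[0,0,0,-3.3,-2.5,0,255],[0,0,0,-3.3,-2.5,0,255],[0,0,0,-3.3,-2.5,0,255],[0,0,0,-3.3,-2.5,0,255],[0,0,0,-3.3,-2.5,0,255],[0,0,0,-3.3,-2.5,0,255],[0,0,0,-3.3,-2.5,0,255],[0,0,0,-3.3,-2.5,0,255],[0,0,0,-3.3,-2.5,0,255],[0,0,0,-3.3,-2.3,0,255],[0,0,0,-3.3,-2.3,0,255],[0,0,0,-2.0,-1.5,0,255]]
  newtons: 40

```text
t: 2.1
eef_pos: [621.3, -146.1, 230.7]
tool_rot: [-0.609, -3.082, 0.002]
contact_force: [0.6, 0.1, 0.5]
finger_gap: -0.0
grasp_force: 0.0
```

Request:
step_arm:
  increments:
    - [[0,0,8.59,0,0,0,255],[0,0,8.59,0,0,0,255],[0,0,8.59,0,0,0,255],[0,0,8.59,0,0,0,255],[0,0,8.59,0,0,0,255],[0,0,8.59,0,0,0,255],[0,0,8.59,0,0,0,255],[0,0,8.59,0,0,0,255],[0,0,0,0,0,0,255],[0,0,0,0,0,0,255]]

```text
t: 3.1
eef_pos: [620.6, -143.0, 231.0]
tool_rot: [-2.236, -2.206, 0.001]
contact_force: [-0.5, 1.4, -1.1]
finger_gap: -0.002
grasp_force: 0.0
```

Request:
step_arm:
  increments:
    - [[0,0,0.4,0,0.1,2.0,255],[0,0,0,0,0,4.0,255],[0,0,0,0,0,4.0,255],[0,0,0,0,0,4.0,255],[0,0,0,0,0,3.0,255],[0,0,0,0,0,1.5,255],[0,0,0,0,0,0,255],[0,0,0,0,0,0,255]]

```text
t: 3.9
eef_pos: [623.2, -143.0, 47.5]
tool_rot: [2.245, 2.195, 0.001]
contact_force: [0.3, 0.8, 0.6]
finger_gap: -0.004
grasp_force: 0.0
```

```bash
python3 - <<'E'
from h import *
print(sense()['contact_force'],sense()['eef_pos'],sense()['tool_rot'])
p,d=capture("top");c=get_calibration("top");cv2.imwrite("pics/t2.png",cv2.resize(p[150:280,225:435],None,fx=3.8,fy=3.8,interpolation=2))
# plate/bar profile along the roller direction at a mid row (v=205)
g=cv2.cvtColor(p,cv2.COLOR_BGR2GRAY)
for v in(195,205,215): print(g[v-1:v+2,270:292].mean(0).round().astype(int), ray([[270,v],[291,v]],c,85)[:,1].round(1))
E
```

```text
[0.25524856 0.77932436 0.64469395] [ 623.22440432 -143.01795817   47.52144109] [2.24512649e+00 2.19486979e+00 1.22737679e-03]
[119 118 118 114 116 121 122 123 123 116 121 125 116 106 109 117 120 121
 121 121 121 121] [146.1  93.9]
[128 128 119 120 122 124 124 125 127 109 118 126 108 102 116 127 129 130
 130 130 130 130] [145.8  93.7]
[124 123 109 114 123 125 125 125 122 112 118 125 113 106 119 125 125 125
 126 126 126 126] [145.4  93.5]
```

Request:
step_arm:
  increments:
    - [[0,0,0,0.6,-0.1,0,255],[0,0,0,0.6,-0.1,0,255],[0,0,0,0.6,-0.1,0,255],[0,0,0,0.3,0,0,255],[0,0,0,0.2,0,0,255],[0,0,0,0.2,0,0,255],[0,0,0,0.2,0,0,255],[0,0,0,0.2,0,0,255],[0,0,0,0.3,0,0,255],[0,0,0,0.4,0,0,255],[0,0,0,0.5,0,0,255],[0,0,0,0.5,0,0,255],[0,0,0,0.5,0,0,255],[0,0,0,0.5,0,0,255],[0,0,0,0.5,0,0,255],[0,0,0,0.5,0,0,255],[0,0,0,0.4,0,0,255],[0,0,0,0.3,0,0,255],[0,0,0,0.2,0,0,255],[0,0,0,0.1,0,0,255]]

```text
t: 5.95
eef_pos: [621.0, -66.3, 46.2]
tool_rot: [-2.247, -2.195, 0.0]
contact_force: [-0.1, -1.2, 0.3]
finger_gap: 0.001
grasp_force: 0.0
```

```bash
python3 - <<'E'
from h import *
s=sense();print(s['contact_force'],s['eef_pos'],s['t'])
p,d=capture("top");c=get_calibration("top");W=cloud(d,c)
cv2.imwrite("pics/t3.png",cv2.resize(p[150:280,225:435],None,fx=3.8,fy=3.8,interpolation=2))
E
```

```text
[-0.12129944 -1.20715289  0.31546933] [621.01519634 -66.28826024  46.24884402] 5.95
```

View pics/t3.png

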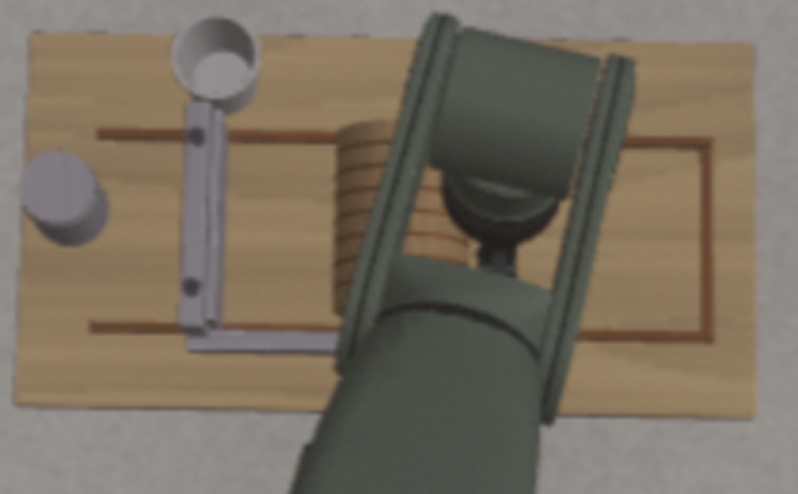

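The roller's front edge is now at crop x≈334 (it was 417), so it has rolled about 54 mm and sits straight. About 75 mm remain to the plate face.

Request:
step_arm:
  increments:
    - [[0,0,0,0.2,0,0,255],[0,0,0,0.3,0,0,255],[0,0,0,0.4,0,0,255],[0,0,0,0.5,0,0,255],[0,0,0,0.5,0,0,255],[0,0,0,0.5,0,0,255],[0,0,0,0.5,0,0,255],[0,0,0,0.5,0,0,255],[0,0,0,0.5,0,0,255],[0,0,0,0.4,0,0,255],[0,0,0,0.4,0,0,255],[0,0,0,0.3,0,0,255],[0,0,0,0.3,0,0,255],[0,0,0,0.2,0,0,255],[0,0,0,0.2,0,0,255],[0,0,0,0.1,0,0,255],[0,0,0,0.1,0,0,255],[0,0,0,0.05,0,0,255],[0,0,0,0.0,0,0,255]]

```text
t: 7.9
eef_pos: [622.4, -6.9, 46.3]
tool_rot: [-2.247, -2.195, -0.0]
contact_force: [-0.1, -0.4, 0.4]
finger_gap: 0.001
grasp_force: 0.0
```

```bash
python3 - <<'E'
from h import *
s=sense();print(s['contact_force'],s['eef_pos'],s['t'])
p,d=capture("top")
cv2.imwrite("pics/t4.png",cv2.resize(p[165:265,265:365],None,fx=6,fy=6,interpolation=2))
E
```

```text
[-0.06011047 -0.42030136  0.42346569] [622.42338535  -6.94857329  46.27532285] 7.9
```

View pics/t4.png

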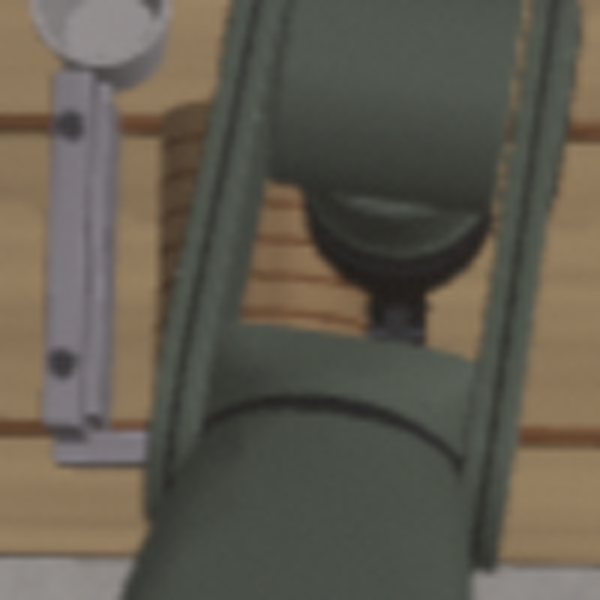

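The roller front is at crop (162,200), i.e. u≈292, and the plate's face is at u≈282–284. About 23 mm remain.

Request:
step_arm:
  increments:
    - [[0,0,0,0.1,0,0,255],[0,0,0,0.2,0,0,255],[0,0,0,0.2,0,0,255],[0,0,0,0.2,0,0,255],[0,0,0,0.15,0,0,255],[0,0,0,0.1,0,0,255],[0,0,0,0.1,0,0,255],[0,0,0,0.1,0,0,255],[0,0,0,0.05,0,0,255],[0,0,0,0.05,0,0,255],[0,0,0,0.05,0,0,255],[0,0,0,0.0,0,0,255]]

```text
t: 9.15
eef_pos: [622.7, 6.1, 46.3]
tool_rot: [-2.247, -2.195, -0.0]
contact_force: [-0.2, 0.0, 0.5]
finger_gap: -0.0
grasp_force: 0.0
```

```bash
python3 - <<'E'
from h import *
s=sense();print(s['contact_force'],s['eef_pos'],s['t'])
p,d=capture("top")
g=p.astype(int)
for v in(188,192,196,200):print(v,(g[v-1:v+2,270:312,2]-g[v-1:v+2,270:312,0]).mean(0).round().astype(int).tolist())
E
```

```text
[-0.16270289  0.01527108  0.49302218] [622.72729363   6.06402214  46.29142714] 9.15
188 [45, 45, 42, 24, 5, -1, 0, -1, 0, -1, -1, 0, 0, 1, 10, 31, 37, 32, 30, 31, 32, 32, 23, 8, 3, 3, 3, 3, 2, 3, 2, 3, 3, 4, 4, 5, 3, 4, 3, 3, 3, 4]
192 [47, 47, 44, 20, 2, -1, -1, -1, -2, -1, 0, -1, -1, 1, 15, 36, 40, 33, 30, 31, 31, 26, 11, 4, 3, 3, 3, 2, 2, 3, 3, 3, 3, 4, 4, 4, 4, 4, 4, 3, 4, 4]
196 [46, 46, 43, 17, 1, 0, 0, -1, -1, 0, -1, -1, -1, 2, 17, 37, 38, 32, 31, 30, 27, 13, 4, 2, 3, 3, 3, 3, 3, 3, 3, 2, 6, 25, 35, 38, 35, 31, 30, 20, 7, 5]
200 [49, 48, 40, 13, 1, 0, -1, 0, 0, 0, -1, -1, 0, 3, 23, 40, 39, 32, 30, 29, 17, 5, 3, 3, 3, 3, 3, 3, 3, 3, 4, 6, 22, 43, 52, 52, 53, 54, 52, 44, 23, 7]
```

Request:
step_arm:
  increments:
    - [[0,0,0,0.05,0,0,255],[0,0,0,0.06,0,0,255],[0,0,0,0.06,0,0,255],[0,0,0,0.06,0,0,255],[0,0,0,0.06,0,0,255],[0,0,0,0.06,0,0,255],[0,0,0,0.05,0,0,255],[0,0,0,0.04,0,0,255],[0,0,0,0.03,0,0,255],[0,0,0,0.03,0,0,255],[0,0,0,0.0,0,0,255]]

```text
t: 10.3
eef_pos: [622.9, 11.1, 46.3]
tool_rot: [-2.247, -2.195, -0.0]
contact_force: [1.2, -0.0, 0.3]
finger_gap: 0.001
grasp_force: 0.0
```

```bash
python3 - <<'E'
from h import *
s=sense();print(s['contact_force'],s['eef_pos'],s['t'])
p,d=capture("top")
g=p.astype(int)
for v in(188,192,196,200):print(v,(g[v-1:v+2,280:295,2]-g[v-1:v+2,280:295,0]).mean(0).round().astype(int).tolist(),g[v-1:v+2,280:295,1].mean(0).round().astype(int).tolist())
E
```

```text
[ 1.20780952 -0.03373652  0.32950964] [622.85834543  11.06561646  46.29069803] 10.3
188 [-1, -1, -1, 1, 8, 22, 29, 31, 31, 29, 14, 4, 4, 3, 3] [107, 114, 117, 105, 84, 67, 60, 61, 63, 62, 68, 80, 83, 70, 60]
192 [-1, 0, -1, 1, 10, 24, 29, 31, 31, 20, 6, 3, 4, 3, 4] [111, 117, 114, 104, 83, 68, 65, 65, 65, 66, 78, 84, 76, 61, 73]
196 [0, -1, -1, 1, 10, 25, 30, 31, 23, 9, 4, 4, 4, 3, 3] [116, 121, 110, 99, 80, 66, 65, 67, 68, 78, 84, 79, 61, 67, 80]
200 [-1, -1, 0, 1, 11, 26, 30, 26, 11, 4, 3, 4, 4, 3, 2] [115, 121, 112, 101, 76, 60, 59, 61, 73, 83, 83, 66, 61, 77, 84]
```

Request:
step_arm:
  increments:
    - [[0,0,0,0.03,0,0,255],[0,0,0,0.03,0,0,255],[0,0,0,0.03,0,0,255],[0,0,0,0.03,0,0,255],[0,0,0,0.03,0,0,255],[0,0,0,0,0,0,255]]

```text
t: 10.95
eef_pos: [622.9, 12.6, 46.3]
tool_rot: [-2.247, -2.195, -0.0]
contact_force: [1.3, 0.7, 0.9]
finger_gap: -0.002
grasp_force: 0.0
```

Request:
step_arm:
  increments:
    - [[0,0,0,0.02,0,0,255],[0,0,0,0.02,0,0,255],[0,0,0,0.02,0,0,255],[0,0,0,0.02,0,0,255]]

```text
t: 11.35
eef_pos: [622.9, 13.3, 46.3]
tool_rot: [2.247, 2.195, 0.0]
contact_force: [-0.2, -0.4, 0.3]
finger_gap: 0.002
grasp_force: 0.1
```

Request:
step_arm:
  increments:
    - [[0,0,0,0.02,0,0,255],[0,0,0,0.02,0,0,255],[0,0,0,0.02,0,0,255]]

```text
t: 11.65
eef_pos: [622.9, 13.9, 46.3]
tool_rot: [2.247, 2.195, 0.0]
contact_force: [0.3, -0.0, 0.0]
finger_gap: -0.0
grasp_force: 0.1
```

Request:
step_arm:
  increments:
    - [[0,0,0,0.02,0,0,255],[0,0,0,0.02,0,0,255],[0,0,0,0.02,0,0,255]]

```text
t: 11.95
eef_pos: [622.9, 14.1, 46.3]
tool_rot: [2.247, 2.195, -0.001]
contact_force: [-1.1, -2.3, 0.5]
finger_gap: 0.001
grasp_force: 1.2
```

Request:
step_arm:
  increments:
    - [[0,0,0,0.02,0,0,255],[0,0,0,0.02,0,0,255],[0,0,0,0,0,0,255]]

```text
t: 12.25
eef_pos: [622.9, 14.1, 46.3]
tool_rot: [2.247, 2.195, -0.001]
contact_force: [-0.5, -5.2, 0.8]
finger_gap: 0.0
grasp_force: 2.5
```

Request:
step_arm:
  increments:
    - [[0,0,0,0.02,0,0,255],[0,0,0,0,0,0,255],[0,0,0,0,0,0,255]]

```text
t: 12.55
eef_pos: [622.9, 14.1, 46.3]
tool_rot: [2.247, 2.195, -0.002]
contact_force: [-1.8, -6.3, 1.0]
finger_gap: 0.003
grasp_force: 2.8
```

Request:
step_arm:
  increments:
    - [[0,0,0,0.005,0,0,255],[0,0,0,0,0,0,255],[0,0,0,0,0,0,255],[0,0,0,0,0,0,255],[0,0,0,0,0,0,255],[0,0,0,0,0,0,255]]

```text
t: 13.15
eef_pos: [622.9, 14.1, 46.3]
tool_rot: [2.247, 2.195, -0.002]
contact_force: [0.3, -5.6, -0.2]
finger_gap: -0.003
grasp_force: 2.9
```

Request:
step_arm:
  increments:
    - [[0,0,0,0,0,0,255],[0,0,0,0,0,0,255],[0,0,0,0,0,0,255],[0,0,0,0,0,0,255],[0,0,0,0,0,0,255],[0,0,0,0,0,0,255]]

```text
t: 13.75
eef_pos: [622.9, 14.1, 46.3]
tool_rot: [2.247, 2.195, -0.002]
contact_force: [-0.7, -5.8, -0.4]
finger_gap: 0.002
grasp_force: 2.9
```

Request:
step_arm:
  increments:
    - [[0,0,0,0.01,0,0,255],[0,0,0,0.005,0,0,255],[0,0,0,0,0,0,255],[0,0,0,0,0,0,255],[0,0,0,0,0,0,255],[0,0,0,0,0,0,255],[0,0,0,0,0,0,255],[0,0,0,0,0,0,255],[0,0,0,0,0,0,255],[0,0,0,0,0,0,255],[0,0,0,0,0,0,255],[0,0,0,0,0,0,255]]

```text
t: 14.95
eef_pos: [622.9, 14.1, 46.3]
tool_rot: [2.246, 2.194, -0.002]
contact_force: [-0.0, -5.8, 1.1]
finger_gap: 0.001
grasp_force: 3.0
```

Request:
step_arm:
  increments:
    - [[0,0,0,0.01,0,0,255],[0,0,0,0.005,0,0,255],[0,0,0,0,0,0,255],[0,0,0,0,0,0,255],[0,0,0,0,0,0,255],[0,0,0,0,0,0,255],[0,0,0,0,0,0,255],[0,0,0,0,0,0,255],[0,0,0,0,0,0,255],[0,0,0,0,0,0,255],[0,0,0,0,0,0,255],[0,0,0,0,0,0,255]]

```text
t: 16.15
eef_pos: [622.9, 14.1, 46.3]
tool_rot: [2.246, 2.194, -0.002]
contact_force: [-1.7, -5.7, 0.3]
finger_gap: 0.0
grasp_force: 3.2
```

Request:
step_arm:
  increments:
    - [[0,0,0,0.02,0,0,255],[0,0,0,0,0,0,255],[0,0,0,0,0,0,255],[0,0,0,0,0,0,255],[0,0,0,0,0,0,255],[0,0,0,0,0,0,255],[0,0,0,0,0,0,255],[0,0,0,0,0,0,255],[0,0,0,0,0,0,255],[0,0,0,0,0,0,255]]

```text
t: 17.15
eef_pos: [622.9, 14.1, 46.3]
tool_rot: [2.246, 2.194, -0.003]
contact_force: [-0.3, -7.5, 0.4]
finger_gap: -0.003
grasp_force: 3.5
```

Request:
step_arm:
  increments:
    - [[0,0,0,-0.05,0,0,255],[0,0,0,-0.05,0,0,255],[0,0,0,-0.05,0,0,255],[0,0,0,-0.1,0,0,255],[0,0,0,-0.3,0,0,255],[0,0,0,-0.6,0,0,255],[0,0,0,-1.0,0,0,255],[0,0,0,-0.4,0,-1.0,255],[0,0,0,0,0,-3.0,255],[0,0,0,0,0,-3.0,255],[0,0,0,0,0,-3.0,255],[0,0,0,0,0,-1.0,255],[0,0,0,0,-2.5,0,255],[0,0,0,0,-4.0,0,255],[0,0,0,0.5,-4.0,0,255],[0,0,0,0.5,-4.0,0,255],[0,0,0,0.3,-2.0,0,255],[0,0,0,0.2,-1.0,0,255],[0,0,0,0,0,0,255],[0,0,0,0,0,0,255]]

```text
t: 19.15
eef_pos: [448.9, 8.9, 156.7]
tool_rot: [2.246, 2.194, 0.002]
contact_force: [-0.4, -0.2, 0.6]
finger_gap: 0.0
grasp_force: 0.0
```

```bash
python3 - <<'E'
from h import *
s=sense();print(s['contact_force'],s['eef_pos'],s['t'])
p,d=capture("top");w,_=capture("side");cv2.imwrite("pics/t5.png",np.hstack([cv2.resize(p[150:280,225:355],(400,400),interpolation=2),cv2.resize(w[190:310,270:390],(400,400),interpolation=2)]))
E
```

```text
[-0.36488455 -0.20392811  0.59728628] [448.94000081   8.94186635 156.67518222] 19.15
```

View pics/t5.png

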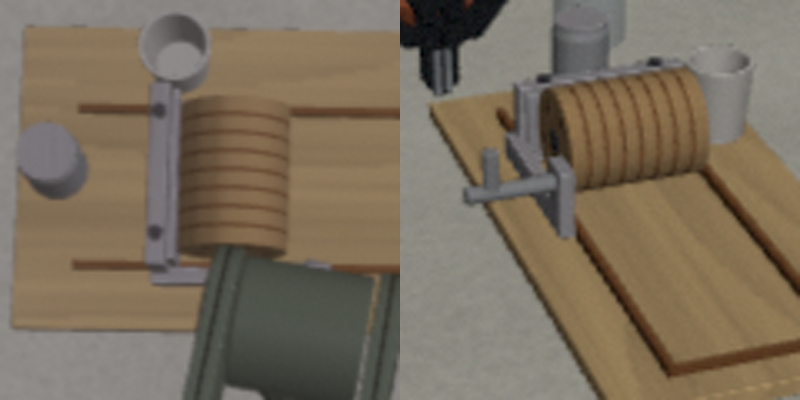

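Left (top view): the roller stays against the plate, its rear edge at crop x≈290. Right (side view): the bolt is drawn back and the way behind the roller is clear; the pin is at about (490,165).

Request:
step_arm:
  increments:
    - [[0,0,0,0,0,2.0,255],[0,0,0,0,0,3.0,255],[0,0,0,0,0,2.0,255],[0,0,0,0,0,1.0,255],[0,0,0,0,0.2,0,255],[0,0,0,0,0.2,0,255],[0,0,0,0,0.2,0,255],[0,0,0,0,0.2,0,255],[0,0,0,0,0.2,0,255],[0,0,0,0,0.2,0,255],[0,0,0,0,0.2,0,255],[0,0,0,0,0.2,0,255],[0,0,0,0,0.2,0,255],[0,0,0,0,0.2,0,255]]

```text
t: 20.65
eef_pos: [467.5, 8.8, 76.2]
tool_rot: [-2.247, -2.195, 0.001]
contact_force: [-1.7, -0.6, 1.4]
finger_gap: 0.004
grasp_force: 1.0
```

Request:
step_arm:
  increments:
    - [[0,0,0,0,0.2,0,255],[0,0,0,0,0.2,0,255],[0,0,0,0,0.2,0,255],[0,0,0,0,0.2,0,255],[0,0,0,0,0.2,0,255],[0,0,0,0,0.2,0,255],[0,0,0,0,0.2,0,255],[0,0,0,0,0.2,0,255],[0,0,0,0,0.2,0,255],[0,0,0,0,0.2,0,255],[0,0,0,0,0.2,0,255],[0,0,0,0,0.2,0,255],[0,0,0,0,0.2,0,255],[0,0,0,0,0.2,0,255],[0,0,0,0,0.2,0,255],[0,0,0,0,0.2,0,255],[0,0,0,0,0.2,0,255],[0,0,0,0,0,0,255]]

```text
t: 22.45
eef_pos: [502.2, 7.9, 76.3]
tool_rot: [2.247, 2.195, 0.001]
contact_force: [-1.7, 0.3, -0.5]
finger_gap: -0.0
grasp_force: 0.6
```

Request:
step_arm:
  increments:
    - [[0,0,0,0,0.1,0,255],[0,0,0,0,0.1,0,255],[0,0,0,0,0.1,0,255],[0,0,0,0,0.1,0,255],[0,0,0,0,0.1,0,255],[0,0,0,0,0.1,0,255],[0,0,0,0,0,0,255]]

```text
t: 23.15
eef_pos: [508.0, 7.8, 76.3]
tool_rot: [2.247, 2.195, 0.0]
contact_force: [-1.1, 1.2, -0.3]
finger_gap: 0.0
grasp_force: 0.7
```

Request:
step_arm:
  increments:
    - [[0,0,0,0,0.1,0,255],[0,0,0,0,0.1,0,255],[0,0,0,0,0.1,0,255],[0,0,0,0,0,0,255]]

```text
t: 23.55
eef_pos: [511.0, 7.8, 76.3]
tool_rot: [2.247, 2.195, 0.0]
contact_force: [-1.7, 0.3, -0.6]
finger_gap: -0.002
grasp_force: 0.8
```

Request:
step_arm:
  increments:
    - [[0,0,0,0,0.1,0,255],[0,0,0,0,0.1,0,255],[0,0,0,0,0.1,0,255],[0,0,0,0,0,0,255]]

```text
t: 23.95
eef_pos: [512.3, 7.8, 76.2]
tool_rot: [-2.245, -2.194, 0.004]
contact_force: [-5.9, -0.1, 3.5]
finger_gap: 0.003
grasp_force: 3.2
```

Request:
step_arm:
  increments:
    - [[0,0,0,0,0,0,255],[0,0,0,0,0,0,255],[0,0,0,0,0,0,255],[0,0,0,0,-0.2,0,255],[0,0,0,0,-0.3,0,255],[0,0,0,0,-1.0,0,255],[0,0,0,0,-2.0,0,255],[0,0,0,0,-3.0,0,255],[0,0,0,0,-2.0,-3.0,255],[0,0,0,0,0,-4.0,255],[0,0,0,0,0,-4.0,255],[0,0,0,0,0,0,255],[0,0,0,0,0,0,255]]

```text
t: 25.25
eef_pos: [429.5, 9.5, 187.5]
tool_rot: [2.245, 2.193, 0.004]
contact_force: [-0.4, 0.1, -1.5]
finger_gap: 0.003
grasp_force: 0.0
```

```bash
python3 - <<'E'
from h import *
s=sense();print(s['contact_force'],s['eef_pos'],s['t'])
p,d=capture("top");w,_=capture("side");cv2.imwrite("pics/t6.png",np.hstack([cv2.resize(p[150:280,225:355],(400,400),interpolation=2),cv2.resize(w[190:310,270:390],(400,400),interpolation=2)]))
E
```

```text
[-0.40584811  0.06425981 -1.48842337] [429.52132271   9.47594088 187.54635598] 25.25
```

View pics/t6.png

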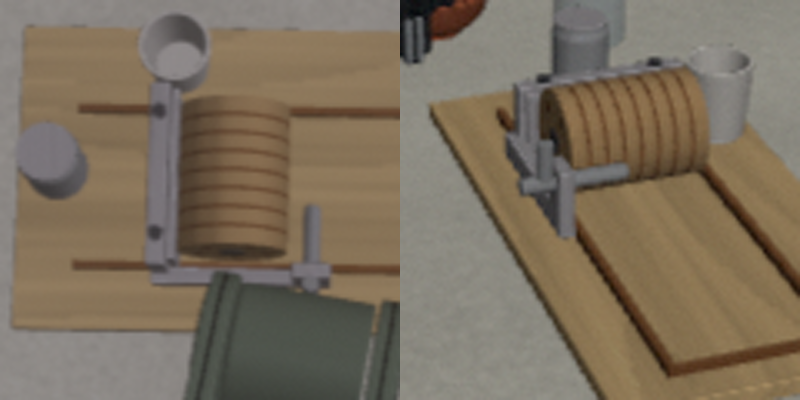

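The bolt is fully in: its nose shows at top-crop (312,207) behind the roller, and the pin sits against the housing. The roller is still against the plate and the gripper is clear of everything.

```bash
python3 -c "from workcell import *; print(job_done())"
```

```text
the job is handed in; nothing more can be done
None
```

I rolled the roller home against the face plate, pressed it there at about 6–7 N for over a second, and slid the bolt in to its stop behind it. The arm is clear, I touched none of the other things, and I handed the job in at about 25 s; no verdict came back.

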